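# Release the steel block from its bench clamp

### The arm

A 6-joint arm with a two-finger parallel gripper is mounted at the origin on a cart in front of the work surface, level with it; the furniture and walls round the work are solid. World frame = base frame: x ahead of the robot, y to its left, z up, the work surface at z = 0. Lengths are in m, angles in degrees, forces in N, time in s.
With the tool pointing down it reaches from about 0.35 to 0.875 m from the base axis. Payload 4.2 kg.
Tool frame: the origin (TCP) lies at the very end of the fingers, on their centre line; the grasp point (between the pads) lies 19 mm behind it (r.grip_point_offset is the distance from the TCP to the grasp point, in m); z points along the fingers, y is the line along which they close (so a half turn about z gives the same grasp; the last joint's range is limited). The gripper opens to 87 mm and grips with 3 to 60 N. Pads are 19 mm wide; open, the fingers measure 117 mm over their backs; the gripper's body (75 mm by 190 mm) begins 51 mm behind the grasp point.
Start: joints at [14.817, 22.042, 0.453, 0, -68.411, -14.817], TCP at [0.625, 0, 0.223] pointing down, gripper open.
Joint ranges: [-179.83, 179.83], [-69.29, 118.12], [-61.27, 80.66], [-181.25, 117.63], [-171.15, -9.14], [-177.46, 177.46]. Speed limits (degrees/s): [159.86, 159.86, 180, 180, 180, 180].

### API

Orientations are given as a 3x3 rotation matrix whose columns are the frame's x, y, z axes.
In Python, from station import r gives the robot as it stands.
- The arm moves only by the tool move_arm, never from a script. Its argument "series" is a list of rows, each a list of 3 entries, a list of its own where there are three numbers: the turn, a rotation vector about the tool's x, y, z as a fraction of full scale, then the shift along the tool's x, y, z as a fraction of full scale, then the opening, from 0 (shut) to 1 (fully open). A call has 1 to 12 rows; each row shifts and turns the commanded pose from where the row before left it, along the tool's axes as they then stand; what a row does not reach is not made up. Full scale, the value 1, is 0.5 m for a shift and 0.1 rad for a turn. A row lasts 1/10 s, in which the tool goes at most 50 mm and 8.59 degrees, less where a joint would pass 70% of its speed; a pose out of reach is approached as far as the arm can. A call with a number of a shift or a turn outside -1 to 1 is refused whole. A call with a gripper value outside its range is refused whole. The fingers move at their own pace and stop on an object; the grip force is fixed at half the most. Time passes only in rows, so rows that do not move let the fingers close. It gives the time, the measured TCP pose, the force, the opening and the grip force at its end, in the units of the state.
- r.sense(): the state, without advancing time (a new reading comes with each control period).
- r.capture(name): name is "scene" or "side" or "wrist"; returns a dict with "img" (384x512x3 uint8, red, green, blue), "fx", "fy", "cx", "cy" (pixels), "origin" and "orientation" of the camera in the world. Camera axes: x right, y up, looking along -z (the intrinsics and any distortion apply to the point x, -y, -z); pixel columns grow to the right and rows downward; lengths in m; the calibration is good to about 2 mm. A picture is of the moment at which its call begins. There is no depth.
- r.finish_job(): hands the job in; it is judged then, once.
Trained networks look in the newest picture that a camera, given by its name, has taken for a name from the list of things; names that differ only in an ending like _2 or _b are one class to them, and where a whole thing is asked for, a point or a joint stands for the part that bears it (a point fixed in the world has none). Each returns a list of dicts, best first, with "score" (0 to 1); they miss things now and then, are a little off and sometimes report something else, mostly with a low value. They report only what shows in the picture. A call takes as long as a camera call.
- r.cut_out(target, camera): "pixels" (384x512 bool, what is visible of it) and "centre" ([column, row] in pixels, amid what is visible of it).
- r.pinpoint(target, camera): "centre" ([column, row] in pixels: a listed point, or the origin of a listed thing).
The state is a dict: "time_s": time; "joints": joint angles; "joint_velocities": joint speeds; "effort": joint torques, N m; "tcp_pos": TCP position; "ee_rot": TCP orientation; "wrist_force": force on the tool from outside, world axes, zero at the start; "moment": the same for the moment, N m; "gripper_width": opening from 0.0 (shut) to 1.0 (fully open); "gripper_force": force on a finger pad.
Only numpy, scipy, OpenCV 4.12 (cv2) and the standard library are available. Lean on these libraries where they do the work, as an engineer would, in place of code of your own. Each camera call takes 0.05 s, during which the arm holds its last target. There are 200 camera calls.

### The job

Two push-release clamps of the same make stand on the bench, one holding a square steel block and the other a round brass tin. Release the steel block: on its clamp slide the tabbed safety catch fully to the left, off the button it covers, then push that button all the way in and let go, leaving catch open, button in and the block lying in the clamp. Leave the clamp with the tin alone.

Things in the scene. Friction and masses are not known exactly. Their poses are not given: they have to be found in the camera images.
- block_clamp: Grey bench clamp holding the square steel block, fixed, 166 (x, -86 to 80) by 120 (y) mm. Origin: on the bench under its middle; x runs from its control head (robot side) to its jaws, y to the left, z up; yaw varies. Head: x -84 to -12 mm, 116 mm wide, flat deck at z = 52 mm. Work and moving jaw, all below z = 45 mm, lie at x -12 to +86. Coordinates below are in this frame, mm.
- block_clamp_catch (a joint): Its safety catch: aluminium hood 48 (x) by 46 (y), top at z = 70, centred at x = -47, y = -27 + travel, with an upright tab in its middle, 26 (x) by 10 (y), z = 70 to 93. Joint 0 = closed over the button, 0.050 m = fully open (end stop); grows along the clamp's +y; starts 0 to 4 mm open. About 2 N of friction; stays where it is left.
- block_clamp_button (a joint): Its release button, round, black, 26 across, at x = -47, y = -30, top at z = 64, under the catch until that is slid open. Joint 0 = out, 0.008 m = fully in (top at z = 56). Goes straight down under 3 to 4 N and stays in when let go; the rear jaw backs off 8 mm as it goes in.
- steel_block: Loose plain steel block, 63 by 63 by 20 mm, 0.62 kg, lying on the base plate (12 mm above the bench) between the jaws of block_clamp, at x = +23 mm, y within 8 mm of 0 in the clamp's frame. Origin: centre of its underside.
- tin_clamp: The second clamp, of the same make and size, fixed beside the first (either side), that holds a round lidded brass tin 60 mm across and 27 mm high. Same frame as block_clamp. To be left alone. Tall equipment (to 0.37 m) stands on the bench: a rolling mill at the left (from x = 0.5, y = 0.13 on, its crank reaching y = 0.55 at x = 0.45) and a motor and a tower behind (x over 0.52).

How it is judged:
By the outcome, as a careful person would: the job done as asked, in the order asked, and still so for the second after the job is handed in, with the robot touching nothing.
It also fails if it takes over 45 s, if anything falls off the work surface, if the arm or the gripper's body presses on something with over 40 N, if the wrist force passes 120 N, or if a joint passes its speed limit or range.

## Working session

There is one attempt and no reset: what is moved stays moved. The work goes in short steps, Python scripts to look and compute and a tool call to move; the robot and the scene stay as the last step left them, time stands still between calls to the robot, and variables do not carry over. Pictures are saved under pics/ and viewed, at most 10 in all, crops included, and the job is handed in when it is done.

Besides the shell and the picture viewer there is one more tool, called after ">>>" by a JSON object that holds its "fn" and its "kwargs". move_arm: Moves the arm, as the interface text tells. Its arguments: {"type":"object","properties":{"series":{"type":"array"}},"required":["series"]}

```bash
mkdir -p pics; python3 - <<'E'
from station import r
import cv2,numpy as np
s=r.sense();print(s['time_s'],s['tcp_pos'],s['ee_rot'],s['gripper_width'])
ims=[]
for c in("scene","side","wrist"):
    d=r.capture(c);ims.append(d['img']);print(c,d['fx'],d['cx'],d['cy'],np.round(d['origin'],4).tolist(),np.round(d['orientation'],4).tolist(),[k for k in d])
    for t in("block_clamp","block_clamp_catch","block_clamp_button","steel_block","tin_clamp"):
        print(t,[('P',round(x['score'],2),np.round(x['centre'])) for x in r.pinpoint(t,c)[:3]],[('C',round(x['score'],2),np.round(x['centre'])) for x in r.cut_out(t,c)[:3]])
cv2.imwrite('pics/scene.png',cv2.resize(ims[0],(800,600))[:,:,::-1])
cv2.imwrite('pics/wrist.png',cv2.resize(ims[2],(800,600))[:,:,::-1])
E
```

```text
0.0 [6.24411180e-01 1.43689566e-05 2.21465547e-01] [[-1.93097396e-04 -9.99997696e-01 -2.13810116e-03]
 [-9.99999978e-01  1.93267884e-04 -7.95317325e-05]
 [ 7.99447755e-05  2.13808576e-03 -9.99997711e-01]] 1.0003004651019045
scene 390.58188726198244 253.20831299265234 194.3934851823314 [-0.0575, -0.5953, 0.5542] [[0.6731, 0.4195, -0.609], [-0.7394, 0.3989, -0.5424], [0.0154, 0.8154, 0.5787]] ['img', 'fx', 'fy', 'cx', 'cy', 'origin', 'orientation']
block_clamp [('P', 0.73, array([290., 226.]))] [('C', 0.82, array([284., 223.]))]Traceback (most recent call last):
  File "<stdin>", line 8, in <module>
ValueError: it knows: block_clamp, steel_block, tin_clamp
```

```bash
python3 - <<'E'
from station import r
import cv2,numpy as np
ims=[]
for c in("scene","side","wrist"):
    d=r.capture(c);ims.append(d['img']);print(c,d['fx'],d['fy'],d['cx'],d['cy'],np.round(d['origin'],4).tolist(),np.round(d['orientation'],4).tolist())
    for t in("block_clamp","block_clamp_catch","block_clamp_button","steel_block","tin_clamp"):
      for f in(r.pinpoint,r.cut_out):
        try: print(t,f.__name__,[(round(x['score'],2),np.round(x['centre'])) for x in f(t,c)[:3]])
        except ValueError as e: print(t,f.__name__,e)
cv2.imwrite('pics/scene.png',cv2.resize(ims[0],(800,600))[:,:,::-1])
cv2.imwrite('pics/wrist.png',cv2.resize(ims[2],(800,600))[:,:,::-1])
E
```

```text
scene 390.58188726198244 390.58188726198244 253.20831299265234 194.3934851823314 [-0.0575, -0.5953, 0.5542] [[0.6731, 0.4195, -0.609], [-0.7394, 0.3989, -0.5424], [0.0154, 0.8154, 0.5787]]
block_clamp call [(0.72, array([288., 228.])), (0.54, array([221., 185.]))]
block_clamp call [(0.85, array([284., 224.]))]
block_clamp_catch call it knows: block_clamp, steel_block, tin_clamp
block_clamp_catch call [(0.77, array([287., 216.]))]
block_clamp_button call it knows: block_clamp, steel_block, tin_clamp
block_clamp_button call [(0.46, array([286., 223.]))]
steel_block call [(0.72, array([298., 214.]))]
steel_block call [(0.7, array([306., 210.]))]
tin_clamp call [(0.68, array([219., 186.]))]
tin_clamp call [(0.62, array([216., 182.]))]
side 443.78704877837384 443.78704877837384 262.02450088653785 197.77781196564092 [0.0939, -0.7529, 0.4481] [[0.8565, 0.2332, -0.4604], [-0.5161, 0.3852, -0.765], [-0.0011, 0.8929, 0.4503]]
block_clamp call [(0.64, array([300., 250.]))]
block_clamp call []
block_clamp_catch call it knows: block_clamp, steel_block, tin_clamp
block_clamp_catch call [(0.61, arr
[... 199 characters left out ...]
, 240.]))]
tin_clamp call [(0.71, array([240., 200.]))]
tin_clamp call [(0.64, array([230., 198.]))]
wrist 274.1136683993157 274.1136683993157 259.55188723201394 192.86448625188328 [0.6253, -0.0689, 0.3846] [[-1.0, -0.0006, 0.0009], [0.0003, -0.9667, -0.256], [0.001, -0.256, 0.9667]]
block_clamp call []
block_clamp call [(0.97, array([389.,  24.]))]
block_clamp_catch call it knows: block_clamp, steel_block, tin_clamp
block_clamp_catch call []
block_clamp_button call it knows: block_clamp, steel_block, tin_clamp
block_clamp_button call []
steel_block call []
steel_block call [(0.97, array([352.,   7.]))]
tin_clamp call [(0.92, array([346., 185.]))]
tin_clamp call [(0.65, array([368., 179.]))]
```

View pics/scene.png

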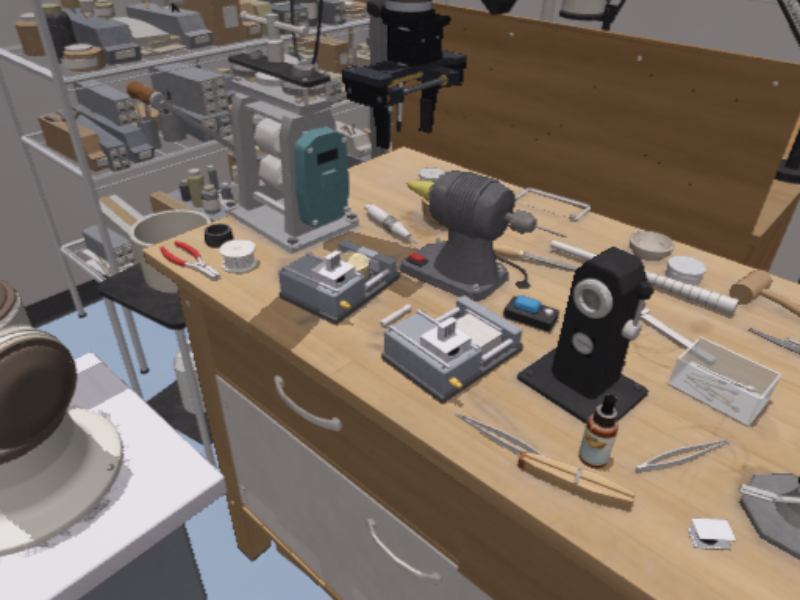

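View pics/wrist.png

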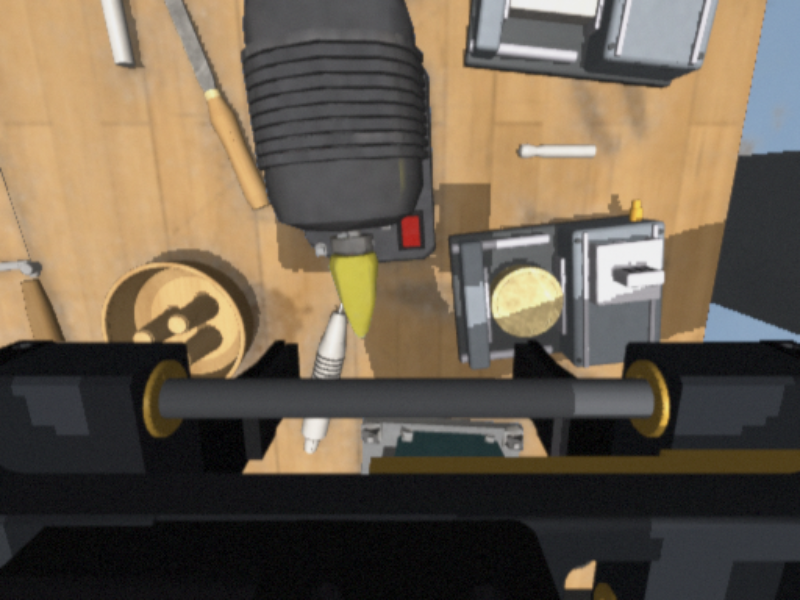

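```bash
cat >h.py <<'E'
import numpy as np
def ray(d,p):
    v=np.array([(p[0]-d['cx'])/d['fx'],-(p[1]-d['cy'])/d['fy'],-1]);return np.array(d['orientation'])@v
def at(d,p,z):
    v=ray(d,p);o=np.array(d['origin']);return (o+v*(z-o[2])/v[2])[:2].round(4)
def px(d,P):
    q=np.array(d['orientation']).T@(np.array(P)-np.array(d['origin']));return np.array([d['cx']-d['fx']*q[0]/q[2],d['cy']+d['fy']*q[1]/q[2]])
E
python3 - <<'E'
from h import *
from station import r
for c,b,k in(("scene",(288,227),(287,216)),("side",(300,250),(282,231))):
    d=r.capture(c);print(c,at(d,b,0),at(d,k,.075))
    m=r.cut_out("steel_block",c);print(m and at(d,m[0]['centre'],.032))
    if c=="scene":print('tin',at(d,(219,186),0))
E
```

```text
scene [ 0.4868 -0.2148] [ 0.4382 -0.2441]
[]
tin [0.4932 0.0112]
side [ 0.5023 -0.2079] [ 0.4413 -0.2386]
[ 0.5164 -0.2327]
```

>>> {"fn": "move_arm", "kwargs": {"series": [[[0, 0, 0], [0, 0.085, 0], 1], [[0, 0, 0], [0, 0.085, 0], 1], [[0, 0, 0], [0, 0.085, 0], 1], [[0, 0, 0], [0, 0.085, 0], 1], [[0, 0, 1], [0, 0, 0], 1], [[0, 0, 1], [0, 0, 0], 1], [[0, 0, 1], [0, 0, 0], 1], [[0, 0, 1], [0, 0, 0], 1], [[0, 0, 1], [0, 0, 0], 1], [[0, 0, 1], [0, 0, 0], 1], [[0, 0, 1], [0, 0, 0], 1], [[0, 0, 1], [0, 0, 0], 1]]}}

```text
time_s: 2.9
tcp_pos: [0.455, 0.0, 0.2227]
ee_rot: [[-0.72, -0.694, 0.0], [-0.694, 0.72, 0.0], [-0.0, -0.0, -1.0]]
wrist_force: [-0.2, -0.2, 0.6]
gripper_width: 0.999
gripper_force: 0.0
```

>>> {"fn": "move_arm", "kwargs": {"series": [[[0, 0, 1], [0, 0, 0], 1], [[0, 0, 1], [0, 0, 0], 1], [[0, 0, 1], [0, 0, 0], 1], [[0, 0, 1], [0, 0, 0], 1], [[0, 0, 1], [0, 0, 0], 1], [[0, 0, 1], [0, 0, 0], 1], [[0, 0, 1], [0, 0, 0], 1], [[0, 0, 0.7], [0, 0, 0], 1], [[0, 0, 0], [0, -0.1, 0], 1], [[0, 0, 0], [0, -0.1, 0], 1], [[0, 0, 0], [0, -0.1, 0], 1], [[0, 0, 0], [0, -0.1, 0], 1]]}}

```text
time_s: 4.1
tcp_pos: [0.4551, -0.2017, 0.223]
ee_rot: [[-1.0, -0.002, 0.001], [-0.002, 1.0, -0.0], [-0.001, -0.0, -1.0]]
wrist_force: [0.8, 0.1, 0.1]
gripper_width: 1.001
gripper_force: 0.0
```

```bash
python3 - <<'E'
from h import *
from station import r
import cv2
s=r.sense();print(s['time_s'],s['tcp_pos'],s['ee_rot'].round(3).tolist() if hasattr(s['ee_rot'],'round') else s['ee_rot'],np.round(s['joints'],1))
d=r.capture("wrist");np.save('d.npy',d,allow_pickle=True)
for t,z in(("block_clamp",0),("steel_block",.012)):
    for x in r.pinpoint(t,"wrist")[:2]:print(t,x['score'],x['centre'],at(d,x['centre'],z))
for t,z in(("block_clamp_catch",.07),("steel_block",.032),("block_clamp_button",.06)):
    for x in r.cut_out(t,"wrist")[:2]:
        print(t,x['score'],x['centre'],at(d,x['centre'],z),[v[:2] for v in [cv2.minAreaRect(np.argwhere(x['pixels'])[:,::-1].astype(np.float32))]], x['pixels'].sum())
cv2.imwrite('pics/w2.png',cv2.resize(d['img'],(800,600))[:,:,::-1])
E
```

```text
4.1 [ 0.4550508  -0.20168942  0.22298776] [[-1.0, -0.002, 0.001], [-0.002, 1.0, -0.0], [-0.001, -0.0, -1.0]] [ -5.2   9.5 -17.    0.  -63.4 -84.7]
block_clamp 0.94 [249.8, 195.9] [ 0.492  -0.2151]
steel_block 0.82 [244.7, 214.0] [ 0.5157 -0.2222]
steel_block 0.67 [252.6, 198.4] [ 0.4923 -0.2107]
block_clamp_catch 0.84 [226.2, 171.4] [ 0.4431 -0.2398] [((231.2377471923828, 170.88523864746094), (39.74519348144531, 41.91804885864258))] 1616
steel_block 0.75 [242.2, 219.5] [ 0.5166 -0.2246] [((242.72610473632812, 218.36221313476562), (46.42975616455078, 42.04582977294922))] 1895
```

View pics/w2.png

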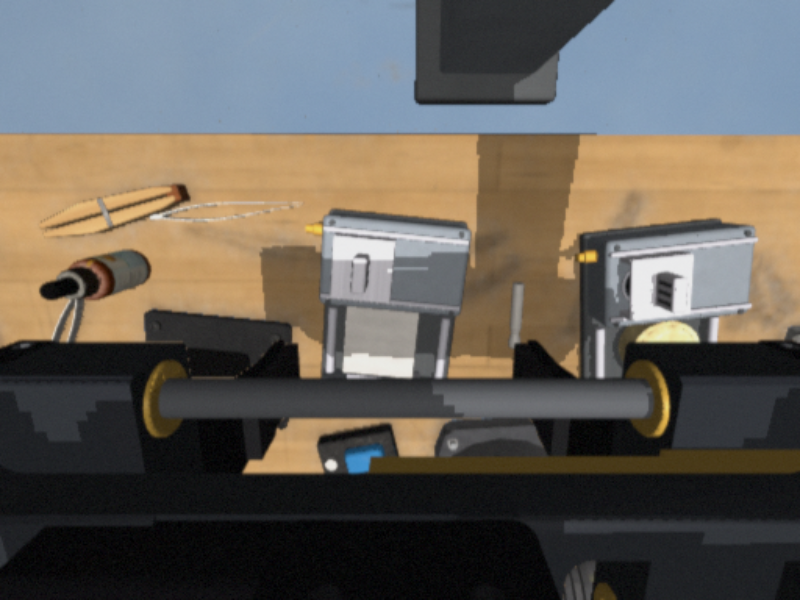

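```bash
python3 - <<'E'
from h import *
import cv2
d=np.load('d.npy',allow_pickle=True).item()
k=5;x0,y0=190,120
im=cv2.resize(d['img'][y0:y0+118,x0:x0+125],None,fx=k,fy=k,interpolation=cv2.INTER_CUBIC)[:,:,::-1].copy()
a=np.radians(-6);O=np.array([.492,-.2151])
def W(x,y,z):return [O[0]+(x*np.cos(a)-y*np.sin(a))/1e3,O[1]+(x*np.sin(a)+y*np.cos(a))/1e3,z/1e3]
def box(x1,x2,y1,y2,z,c):
    p=np.array([(px(d,W(*q,z))+.5-[x0,y0])*k for q in((x1,y1),(x2,y1),(x2,y2),(x1,y2))]);cv2.polylines(im,[p.astype(np.int32)],True,c,1)
box(-84,-12,-58,58,52,(0,0,255));t=0
box(-71,-23,-50+t,-4+t,70,(0,200,0));box(-60,-34,-32+t,-22+t,93,(255,0,0))
cv2.imwrite('pics/c.png',im)
E
```

```text
(no output)
```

View pics/c.png

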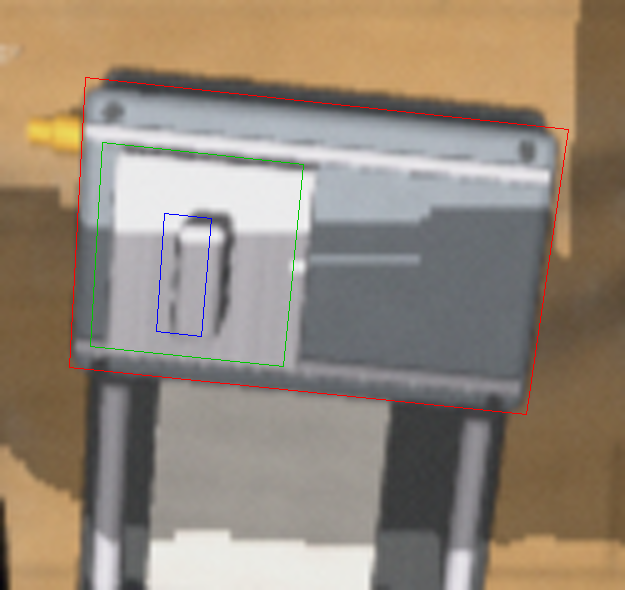

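>>> {"fn": "move_arm", "kwargs": {"series": [[[0, 0, 0], [0.026, -0.065, 0], 0.3], [[0, 0, 0.54], [0, 0, 0], 0.3], [[0, 0, 0.54], [0, 0, 0], 0.3], [[0, 0, 0], [0, 0, 0.09], 0.3], [[0, 0, 0], [0, 0, 0.09], 0.3], [[0, 0, 0], [0, 0, 0.05], 0.3], [[0, 0, 0], [0, 0, 0], 0.3], [[0, 0, 0], [0, 0, 0], 0.3]]}}

```text
time_s: 5.2
tcp_pos: [0.4432, -0.2317, 0.1084]
ee_rot: [[-0.995, 0.104, 0.001], [0.104, 0.995, -0.001], [-0.001, -0.001, -1.0]]
wrist_force: [0.2, 0.2, 1.0]
gripper_width: 0.363
gripper_force: 0.0
```

```bash
python3 - <<'E'
from h import *
from station import r
import cv2
s=r.sense();print(s['tcp_pos'],s['gripper_width'],s['wrist_force'])
d=r.capture("wrist");e=r.capture("side")
R=np.array(s['ee_rot']);T=np.array(s['tcp_pos'])
for v in (-1,1):
    for q in(-.0095,.0095): print('tip',px(d,T+R@[q,v*.013,0])*1.5625)
cv2.imwrite('pics/w3.png',np.hstack([cv2.resize(d['img'][60:310,130:380],(500,500)),cv2.resize(e['img'][170:290,220:340],(300,300)).repeat(1,0) if 0 else cv2.copyMakeBorder(cv2.resize(e['img'][150:300,200:350],(300,300)),0,200,0,0,cv2.BORDER_CONSTANT)])[:,:,::-1])
E
```

```text
[ 0.44321217 -0.23166897  0.10839717] 0.3634236179727902 [0.24989981 0.182628   1.01763458]
tip [372.121988   386.37796244]
tip [371.16695272 343.01900645]
tip [435.09887364 386.36223556]
tip [435.91766788 343.00219321]
```

View pics/w3.png

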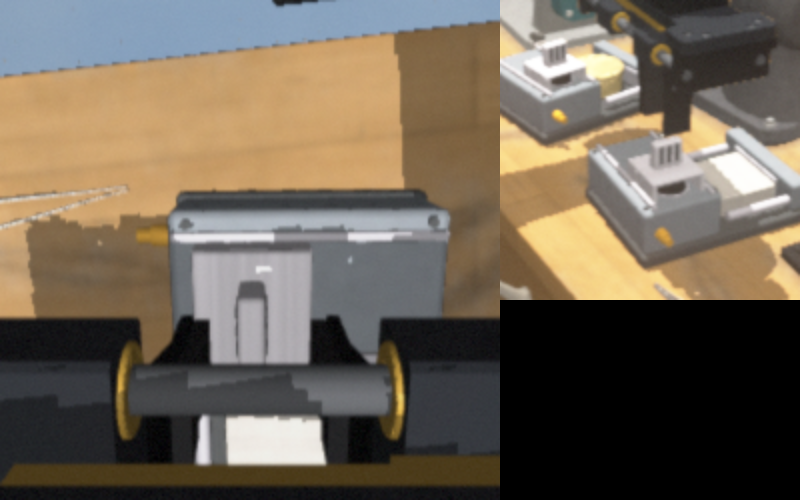

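>>> {"fn": "move_arm", "kwargs": {"series": [[[0, 0, 0], [0, -0.004, 0], 0.3], [[0, 0, 0], [0, 0, 0.032], 0.3], [[0, 0, 0], [0, 0, 0.032], 0.3], [[0, 0, 0], [0, 0, 0], 0.3]]}}

```text
time_s: 5.7
tcp_pos: [0.4411, -0.2343, 0.075]
ee_rot: [[-0.994, 0.108, -0.002], [0.108, 0.994, 0.001], [0.002, 0.0, -1.0]]
wrist_force: [-0.6, -0.1, 0.5]
gripper_width: 0.304
gripper_force: 0.0
```

>>> {"fn": "move_arm", "kwargs": {"series": [[[0, 0, 0], [0, 0.02, 0], 0.3], [[0, 0, 0], [0, 0.02, 0], 0.3], [[0, 0, 0], [0, 0.02, 0], 0.3], [[0, 0, 0], [0, 0.02, 0], 0.3], [[0, 0, 0], [0, 0.01, 0], 0.3], [[0, 0, 0], [0, 0.006, 0], 0.3], [[0, 0, 0], [0, 0, 0], 0.3]]}}

```text
time_s: 6.4
tcp_pos: [0.4474, -0.1861, 0.0757]
ee_rot: [[-0.994, 0.106, 0.001], [0.106, 0.994, 0.0], [-0.001, 0.0, -1.0]]
wrist_force: [-0.3, -1.0, 0.1]
gripper_width: 0.297
gripper_force: 0.0
```

>>> {"fn": "move_arm", "kwargs": {"series": [[[0, 0, 0], [0, 0.004, 0], 0.3], [[0, 0, 0], [0, 0.004, 0], 0.3], [[0, 0, 0], [0, 0.002, 0], 0.3], [[0, 0, 0], [0, 0, 0], 0.3]]}}

```text
time_s: 6.8
tcp_pos: [0.4478, -0.1818, 0.0756]
ee_rot: [[-0.994, 0.107, 0.0], [0.107, 0.994, -0.0], [-0.0, 0.0, -1.0]]
wrist_force: [0.2, -1.6, -0.1]
gripper_width: 0.301
gripper_force: 0.6
```

>>> {"fn": "move_arm", "kwargs": {"series": [[[0, 0, 0], [0, 0.003, 0], 0.3], [[0, 0, 0], [0, 0.003, 0], 0.3], [[0, 0, 0], [0, 0, 0], 0.3]]}}

```text
time_s: 7.1
tcp_pos: [0.4479, -0.1804, 0.0756]
ee_rot: [[-0.994, 0.106, -0.0], [0.106, 0.994, -0.003], [0.0, -0.003, -1.0]]
wrist_force: [0.9, -11.4, -1.9]
gripper_width: 0.307
gripper_force: 5.5
```

>>> {"fn": "move_arm", "kwargs": {"series": [[[0, 0, 0], [0, 0.003, 0], 0.3], [[0, 0, 0], [0, 0, 0], 0.3]]}}

```text
time_s: 7.3
tcp_pos: [0.4479, -0.1802, 0.0756]
ee_rot: [[-0.994, 0.106, -0.001], [0.106, 0.994, -0.004], [0.0, -0.004, -1.0]]
wrist_force: [-0.2, -17.7, -3.5]
gripper_width: 0.299
gripper_force: 9.0
```

>>> {"fn": "move_arm", "kwargs": {"series": [[[0, 0, 0], [0, -0.022, 0], 0.3], [[0, 0, 0], [0, 0, -0.04], 0.3], [[0, 0, 0], [0, 0, -0.04], 0.3], [[0, 0, 0], [0, -0.05, 0], 0], [[0, 0, 0], [0, -0.05, 0], 0], [[0, 0, 0], [0, 0, 0], 0], [[0, 0, 0], [0, 0, 0], 0]]}}

```text
time_s: 8.0
tcp_pos: [0.4412, -0.2379, 0.1152]
ee_rot: [[-0.994, 0.109, -0.001], [0.109, 0.994, 0.001], [0.001, 0.001, -1.0]]
wrist_force: [-0.2, -0.4, -0.6]
gripper_width: 0.043
gripper_force: 0.0
```

```bash
python3 - <<'E'
from h import *
from station import r
import cv2
s=r.sense();T=np.array(s['tcp_pos']);R=np.array(s['ee_rot']);print(T,s['gripper_width'],s['wrist_force'])
print('tool shift frac',R.T@(np.array([.4418,-.2403,.066])-T)/.5)
d=r.capture("wrist");e=r.capture("scene")
for n,q in (("wrist",d),("scene",e)):
    for x in r.cut_out("block_clamp_button",n)[:1]:print(n,x['score'],x['centre'],at(q,x['centre'],.064),x['pixels'].sum())
print('pred px',px(d,[.4418,-.2403,.064]),px(e,[.4418,-.2403,.064]))
cv2.imwrite('pics/w4.png',np.hstack([cv2.resize(d['img'][60:310,130:380],(500,500)),cv2.copyMakeBorder(cv2.resize(e['img'][170:270,235:335],(300,300)),0,200,0,0,cv2.BORDER_CONSTANT)])[:,:,::-1])
E
```

```text
[ 0.44115257 -0.23788007  0.11518809] 0.04334792318377291 [-0.23242175 -0.3744035  -0.57268014]
tool shift frac [-0.00187969 -0.00474838  0.09837121]
wrist 0.89 [258.1, 207.7] [ 0.4403 -0.2381] 627
scene 0.66 [285.7, 221.4] [ 0.4343 -0.2448] 136
pred px [255.67374988 209.72287886] [286.26143359 218.69590435]
```

View pics/w4.png

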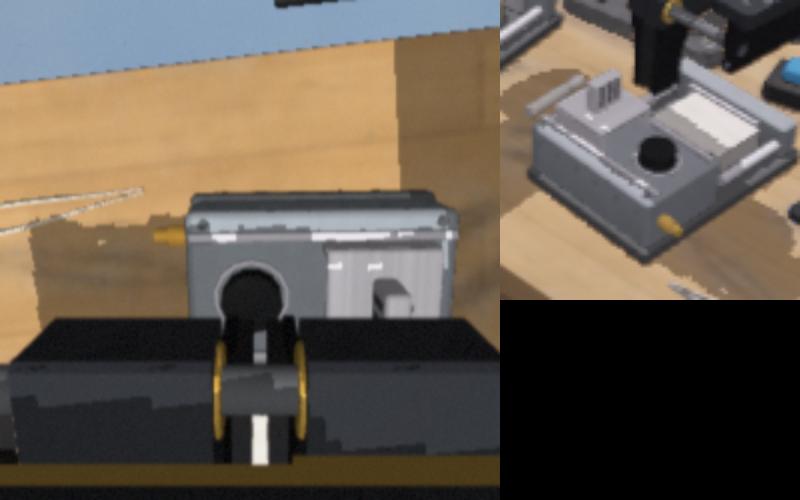

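>>> {"fn": "move_arm", "kwargs": {"series": [[[0, 0, 0], [-0.002, -0.005, 0], 0], [[0, 0, 0], [0, 0, 0.045], 0], [[0, 0, 0], [0, 0, 0.045], 0], [[0, 0, 0], [0, 0, 0.006], 0], [[0, 0, 0], [0, 0, 0.006], 0], [[0, 0, 0], [0, 0, 0.006], 0], [[0, 0, 0], [0, 0, 0], 0]]}}

```text
time_s: 8.9
tcp_pos: [0.4429, -0.2406, 0.0622]
ee_rot: [[-0.994, 0.107, 0.002], [0.107, 0.994, -0.0], [-0.002, -0.0, -1.0]]
wrist_force: [-0.3, 0.3, 0.6]
gripper_width: 0.002
gripper_force: 0.0
```

>>> {"fn": "move_arm", "kwargs": {"series": [[[0, 0, 0], [0, 0, 0.006], 0], [[0, 0, 0], [0, 0, 0.004], 0], [[0, 0, 0], [0, 0, 0], 0]]}}

```text
time_s: 9.2
tcp_pos: [0.4431, -0.2408, 0.0569]
ee_rot: [[-0.994, 0.107, 0.002], [0.107, 0.994, -0.001], [-0.002, -0.0, -1.0]]
wrist_force: [1.3, -0.9, 2.0]
gripper_width: 0.002
gripper_force: 0.8
```

>>> {"fn": "move_arm", "kwargs": {"series": [[[0, 0, 0], [0, 0, 0.004], 0], [[0, 0, 0], [0, 0, 0.002], 0], [[0, 0, 0], [0, 0, 0], 0]]}}

```text
time_s: 9.5
tcp_pos: [0.4432, -0.2408, 0.0562]
ee_rot: [[-0.994, 0.106, 0.002], [0.106, 0.994, -0.001], [-0.002, -0.001, -1.0]]
wrist_force: [-4.0, 4.0, 18.9]
gripper_width: 0.005
gripper_force: 9.5
```

>>> {"fn": "move_arm", "kwargs": {"series": [[[0, 0, 0], [0, 0, -0.02], 0], [[0, 0, 0], [0, 0, -0.06], 0], [[0, 0, 0], [0, 0, -0.09], 0], [[0, 0, 0], [0, 0, -0.09], 0], [[0, 0, 0], [0, 0, -0.06], 0], [[0, 0, 0], [0, 0, 0], 0]]}}

```text
time_s: 10.1
tcp_pos: [0.4447, -0.2414, 0.2184]
ee_rot: [[-0.994, 0.106, 0.01], [0.106, 0.994, -0.003], [-0.01, -0.002, -1.0]]
wrist_force: [0.2, -0.6, -0.2]
gripper_width: 0.008
gripper_force: 0.0
```

```bash
python3 - <<'E'
from station import r
import cv2,numpy as np
print(r.sense()['wrist_force'])
d=r.capture("wrist");e=r.capture("side")
cv2.imwrite('pics/w5.png',np.hstack([cv2.resize(d['img'][100:300,150:350],(400,400)),cv2.resize(e['img'][180:300,230:350],(400,400))])[:,:,::-1])
E
```

```text
[ 0.24464444 -0.55161688 -0.21315795]
```

View pics/w5.png

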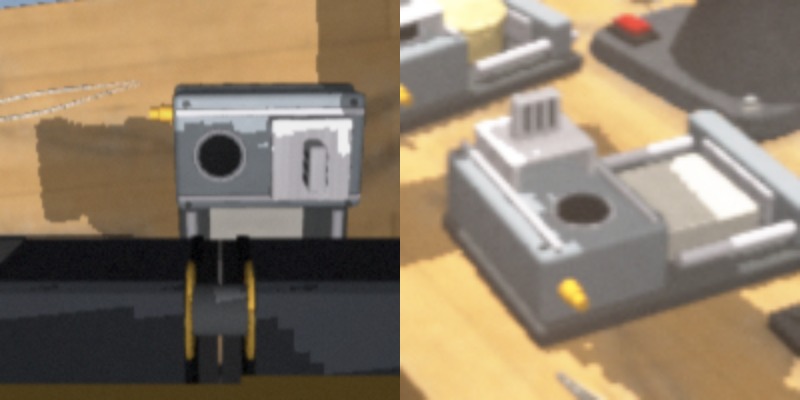

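The catch is fully left (tab at about 315,165), the button is nearly flush with the deck (about 220,155), and the block is lying in the clamp.

```bash
python3 -c "
from station import r
print(r.finish_job())"
```

```text
the job is handed in; nothing more can be done
None
```

The job is handed in: the steel block's catch is slid left to its end stop, its button is pressed all the way in and stayed in, the block lies in the clamp, and the tin clamp was left alone.

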